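# Lay out a sample for its record photograph

### The job

Lay out the sample on the grey photo board for its record photograph: the flat tin in the middle of the red card with the brass weight standing in the middle of its lid, the vial with the blue cap upright in the middle of the blue card, and the black loupe on the board midway between the two cards. Each thing stands upright as it was found. Leave the two white-capped vials and the rubber stamp undisturbed where they are.

Things in the scene. Friction and masses are not known exactly. Their poses are not given: they have to be found in the camera images.
- photo_board: flat grey board, 110 x 270 x 4 mm, fixed to the table in a new place and slightly turned each time. Origin at the centre of its underside (table height, z = 0), midway between the two cards; y along its length, x across it, z up. Its top is 4 mm above the table. Beyond it at the left stands the bag sealer, its lowered arm about 100 mm above the table with a black handle that juts out towards the robot, and at the right a bench scale about 150 mm high
- red_card: red square card 80 x 80 mm, 3 mm thick, with a thin white ring round its middle, fixed on one end of the board (either end). Its centre is 90 mm along the board from the board's centre. Origin at the centre of its underside (4 mm above the table); its top is 7 mm above the table; z up
- blue_card: blue square card, otherwise like the red card, fixed on the other end of the board, 180 mm from the red card's centre. Origin at the centre of its underside (4 mm above the table); its top is 7 mm above the table
- parts_tin: flat round off-white tin with a closed flat lid, 62 mm diameter, 20 mm high, rigid, about 50 g; origin at the centre of its underside, z up. Starts on the table
- brass_weight: brass-coloured check weight: a cylinder 29 mm in diameter with a narrower knob on top, 30 mm high over all, about 200 g; origin at the centre of its underside, z up. Starts on the table
- blue_vial: sample vial, white body with a blue screw cap, upright, 26 mm diameter, 52 mm tall; origin at the centre of its underside, z up. About 12 g. Starts on the table; the only vial with a blue cap
- loupe: black round eye loupe, 38 mm diameter, 30 mm high, waisted near the top, standing on its flat end with the lens up, about 35 g; origin at the centre of its underside, z up. Starts on the table
- white_vial_a: sample vial, white body with a white screw cap, upright, 26 mm diameter, 52 mm tall; origin at the centre of its underside, z up. Loose bystander: leave it where it stands
- white_vial_b: sample vial, white body with a white screw cap, upright, 26 mm diameter, 52 mm tall; origin at the centre of its underside, z up. Loose bystander: leave it where it stands
- rubber_stamp: hand stamp with a brown base of 28 x 52 mm and a turned upright handle, 76 mm tall, loose bystander behind the board: leave it where it stands; origin at the centre of its underside, z up
Not all that is in view belongs to the job. What is shaped like the parts_tin but purple or turquoise is not meant.

How it is judged (in metres and radians):
At the end, for the whole second after the job is handed in: Tin flat on the red card and blue-capped vial upright on the blue card, each within 15 mm of its centre; weight on the lid within 12 mm of the tin's centre; loupe on the board within 15 mm of midway; all upright (0.1 rad), at rest. Bystanders upright within 20 mm of their starts (horizontal distance between parts_tin and red_card below 0.015 m and height (world z) of parts_tin between 0.004 and 0.011 m and angle between each of parts_tin, brass_weight, blue_vial, loupe's own z axis and vertical below 0.1 rad and linear speed of each of parts_tin, brass_weight, blue_vial, loupe below 0.02 m/s and angular speed of each of parts_tin, brass_weight, blue_vial, loupe below 0.3 rad/s and horizontal distance between brass_weight and parts_tin below 0.012 m and height (world z) of brass_weight between 0.024 and 0.031 m and horizontal distance between blue_vial and blue_card below 0.015 m and height (world z) of blue_vial between 0.004 and 0.011 m and horizontal distance between loupe and photo_board below 0.015 m and height (world z) of loupe between 0.001 and 0.008 m and distance of each of white_vial_a, white_vial_b, rubber_stamp from where it was at the start of the episode below 0.02 m and angle between each of white_vial_a, white_vial_b, rubber_stamp's own z axis and vertical below 0.15 rad); the robot touches nothing.
It fails at once if a bystander (white_vial_a) is shifted by more than 30 mm or tipped over (distance of white_vial_a from where it was at the start of the episode above 0.03 m or angle between white_vial_a's own z axis and vertical above 0.5 rad).
It fails at once if a bystander (white_vial_b) is shifted by more than 30 mm or tipped over (distance of white_vial_b from where it was at the start of the episode above 0.03 m or angle between white_vial_b's own z axis and vertical above 0.5 rad).
It fails at once if a bystander (rubber_stamp) is shifted by more than 30 mm or tipped over (distance of rubber_stamp from where it was at the start of the episode above 0.03 m or angle between rubber_stamp's own z axis and vertical above 0.5 rad).
It also fails if it takes over 96 s, if anything falls off the work surface, if the arm or the gripper's body presses on something with over 40 N, if the wrist force passes 120 N, or if a joint passes its speed limit or range.

### The arm

A 6-joint arm with a two-finger parallel gripper is mounted at the origin on a cart in front of the work surface, level with it; the furniture and walls round the work are solid. World frame = base frame: x ahead of the robot, y to its left, z up, the work surface at z = 0. Lengths are in mm, angles in rad, forces in N, time in s.
With the tool pointing down it reaches from about 400 to 925 mm from the base axis. Payload 12.5 kg.
Tool frame: the origin (TCP) lies between the finger pads; the fingertips stand 19 mm ahead of it and the grasp point (between the pads) is the TCP (tip_reach is the distance from the TCP to the fingertips, in mm); z points along the fingers, y is the line along which they close (so a half turn about z gives the same grasp; the last joint's range is limited). The gripper opens to 95 mm and grips with 3 to 60 N. Pads are 20 mm wide; open, the fingers measure 119 mm over their backs; the gripper's body (75 mm by 180 mm) begins 59 mm behind the grasp point.
Start: joints at [1.1, 0.491, 1.559, -0, 1.092, -0.106], TCP at [222.961, 583.897, 212.961] pointing down, gripper open.
Joint ranges: [-3.1, 3.1], [-0.84, 2.19], [0.05, 2.79], [-1.13, 4.28], [0.06, 2.93], [-2.69, 2.69]. Speed limits (rad/s): [2.22, 2.22, 2.79, 3.14, 3.14, 3.14].

### API

Orientations are given as a unit quaternion [x, y, z, w].
In Python, from cell import * gives the robot as it stands.
- The arm moves only by the tool jog_arm, never from a script. Its argument "targets" is a list of rows, each a list of 2 entries, a list of its own where there are three numbers: the shift along the world's x, y, z in units of 25 cm (1.0 is 25 cm), then the turn about the world's z in units of 1.5 rad (1.0 is 1.5 rad). In form: [[[tx, ty, tz], yaw], ...]. A call has 1 to 20 rows; each row shifts and turns the commanded pose from where the row before left it; what a row does not reach is not made up. A row lasts 1/10 s, in which the tool goes at most 50 mm and 8.59 degrees, less where a joint would pass 70% of its speed; a pose out of reach is approached as far as the arm can. A call with a number of a shift or a turn outside -1 to 1 is refused whole. A call with a gripper value outside its range is refused whole. "claw" is the opening, from -1 (shut) to 1 (fully open), set as the call begins (left out, the last holds). The fingers move at their own pace and stop on an object; "grip_force" is the grip in N (left out, the last holds). Time passes only in rows, so rows that do not move let the fingers close. It gives the time, the measured TCP pose, the force, the opening and the grip force at its end, in the units of the state.
- state(): the state, without advancing time (a new reading comes with each control period).
- get_image(name): name is "side" or "top"; returns a dict with "img" (420x560x3 uint8, blue, green, red), "fov_y" (degrees; the focal length in pixels is half the picture's height over the tangent of half this angle, whatever the lens; pixels are square), "cx", "cy" (the principal point, pixels), "D" ([k1, k2, p1, p2, k3] as OpenCV has them; the pictures are not rectified), "position" and "orientation" of the camera in the world. Camera axes: x right, y down, z forward; pixel columns grow to the right and rows downward; lengths in mm; the calibration is good to about 2 mm. A picture is of the moment at which its call begins. There is no depth.
- hand_in(): hands the job in; it is judged then, once.
The state is a dict: "time": time; "joints": joint angles; "joint_vel": joint speeds; "joint_efforts": joint torques, N m; "tcp_pos": TCP position; "orientation": TCP orientation; "ft_force": force on the tool from outside, world axes, zero at the start; "moment": the same for the moment, N m; "opening": finger opening in mm; "gripper_force": force on a finger pad.
Only numpy, scipy, OpenCV 4.12 (cv2) and the standard library are available. Lean on these libraries where they do the work, as an engineer would, in place of code of your own. Each camera call takes 0.05 s, during which the arm holds its last target. There are 200 camera calls.

## Working session

There is one attempt and no reset: what is moved stays moved. The work goes in short steps, Python scripts to look and compute and a tool call to move; the robot and the scene stay as the last step left them, time stands still between calls to the robot, and variables do not carry over. Pictures are saved under pics/ and viewed, at most 16 in all, crops included, and the job is handed in when it is done.

Besides the shell and the picture viewer there is one more tool, called after "Request:" as name(argument=value, ...), one argument or row to a line, values as JSON. jog_arm: Moves the arm, as the interface text tells. Shifts and turns lie within -1 to 1; 1 stands for 25 cm of shift or 1.5 rad of turn. Its arguments: {"type":"object","properties":{"targets":{"type":"array","items":{"type":"array"}},"claw":{"type":"number"},"grip_force":{"type":"number"}},"required":["targets"]}

```bash
mkdir -p pics; ls
cat > h.py <<'E'
from cell import *
import numpy as np, cv2
from scipy.spatial.transform import Rotation as R
def cam(c):
    f=c["img"].shape[0]/2/np.tan(np.radians(c["fov_y"])/2)
    return np.array([[f,0,c["cx"]],[0,f,c["cy"]],[0,0,1]]),np.array(c["D"],float),np.array(c["position"],float),R.from_quat(c["orientation"])
def px2w(c,uv,z):
    K,D,p,r=cam(c)
    n=cv2.undistortPoints(np.array([[uv]],float),K,D)[0,0]
    d=r.apply([n[0],n[1],1]); return p+d*(z-p[2])/d[2]
def w2px(c,P):
    K,D,p,r=cam(c)
    q=r.inv().apply(np.atleast_2d(np.array(P,float))-p)
    return cv2.projectPoints(q,np.zeros(3),np.zeros(3),K,D)[0][:,0]
E
python3 - <<'E'
from h import *
import pickle
for n in("top","side"):
    c=get_image(n); pickle.dump(c,open(n+"0.pkl","wb"))
    cv2.imwrite(f"pics/{n}0.png",cv2.resize(c["img"],(784,588),interpolation=cv2.INTER_CUBIC))
    print(n,c["position"],c["orientation"],c["fov_y"],c["D"])
print(state())
E
```

```text
pics
top [ 399.49295869  130.06929231 1424.56071727] [ 0.70593277 -0.70434784  0.05293714 -0.05244712] 48.274597479876775 [-0.01308208  0.          0.          0.          0.        ]
side [ 327.17463634 -769.41343881  648.04207926] [ 0.86948112 -0.12135909  0.06259678 -0.47471697] 49.138768978005395 [0.01998455 0.         0.         0.         0.        ]
{'time': 0.1, 'joints': array([ 1.10042697e+00,  4.91494034e-01,  1.55939228e+00, -1.82974151e-06,
        1.09172424e+00, -1.05594140e-01]), 'joint_vel': array([ 0.00061377, -0.00087843, -0.00186199,  0.00082987, -0.00048161,
        0.00067381]), 'joint_efforts': array([ 3.40554674e-03, -6.13625908e+01, -2.58612281e+01,  6.94249361e-02,
        4.69224597e-02, -3.30317380e-05]), 'tcp_pos': array([222.83525813, 583.68497658, 212.42215188]), 'orientation': array([ 1.81377658e-01,  9.83413385e-01, -4.88223283e-04, -1.43773089e-04]), 'ft_force': array([0.42669534, 0.15917   , 0.07844432]), 'moment': array([0.00519292, 0.02100216, 0.01307041]), 'gripper_force': 0.0, 'opening': 95.02646646399396}
```

View pics/top0.png

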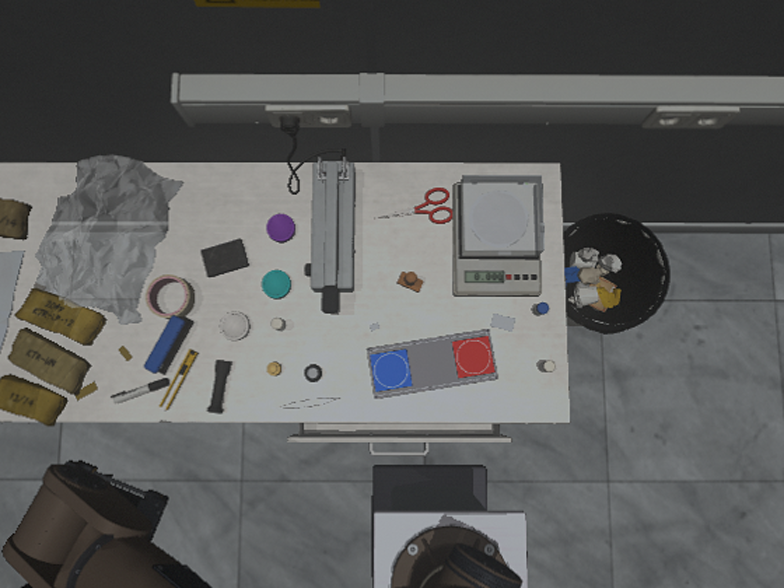

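View pics/side0.png

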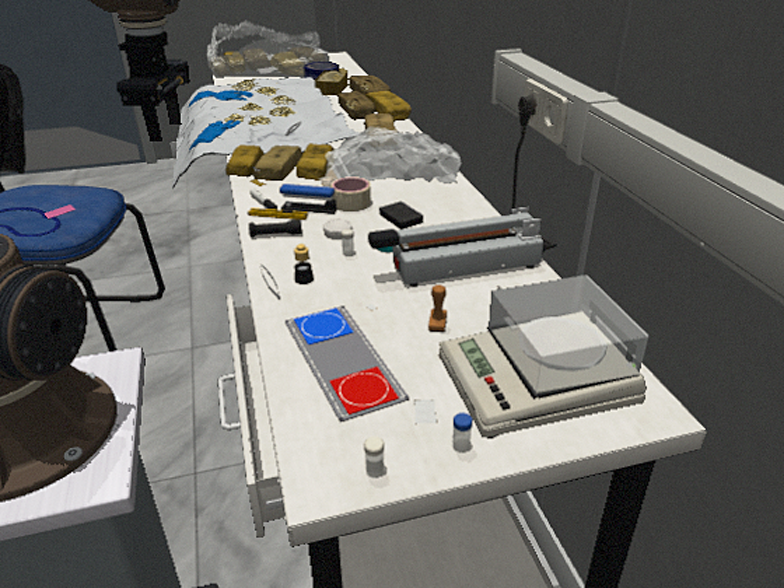

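The top view shows the tin at (234,326), white vial (278,324), weight (274,369), loupe (313,373), blue card (390,370), red card (474,356), blue vial (541,309), other white vial (547,366) and stamp (409,281). I'll enlarge it to read these more precisely.

Run:
```python
from h import *
import pickle
c=pickle.load(open("top0.pkl","rb")); s=pickle.load(open("side0.pkl","rb"))
a=c["img"][195:290,150:280];b=c["img"][195:290,270:400]
cv2.imwrite("pics/crop1.png",np.vstack([cv2.resize(x,None,fx=3.1,fy=3.1,interpolation=cv2.INTER_CUBIC) for x in (a,b)]))
k=s["img"][160:350,170:350]
hsv=cv2.cvtColor(c["img"],cv2.COLOR_BGR2HSV)
def cen(m,box):
    x0,y0,x1,y1=box;mm=np.zeros_like(m);mm[y0:y1,x0:x1]=m[y0:y1,x0:x1]
    n,l,st,ce=cv2.connectedComponentsWithStats(mm);i=1+st[1:,4].argmax();return ce[i],st[i]
H,S,V=cv2.split(hsv)
red=((S>130)&((H<10)|(H>170))).astype(np.uint8);blu=((S>130)&(H>100)&(H<130)).astype(np.uint8)
for n,m,box,z in(("red",red,(300,230,365,280),7),("blue",blu,(255,240,310,290),7),("cap",blu,(375,210,400,232),52)):
    u,st=cen(m,box);print(n,u,st,px2w(c,u,z))
print(w2px(c,[[0,0,0]]))
```

```text
red [337.53976311 254.60067682] [323 240  30  30 591] [475.3936921  -54.43053668   7.        ]
blue [278.81199352 264.13776337] [265 250  29  30 617] [446.43760966 122.68194545   7.        ]
cap [388.         219.33333333] [384 216   8   8  24] [ 577.15657988 -199.55850701   52.        ]
[[321.04648449 419.74732412]]
```

View pics/crop1.png

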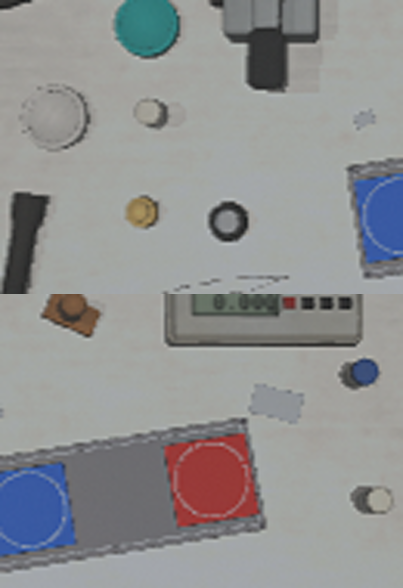

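```bash
cat > ov.py <<'E'
from h import *
import pickle
c=pickle.load(open("top0.pkl","rb")); s=pickle.load(open("side0.pkl","rb"))
q=lambda x,y,ox,oy:((x+.5)/3.1-.5+ox,(y+.5)/3.1-.5+oy)
O={"tin":(q(55,117,150,195),31,20,20),"wva":(q(151,112,150,195),11,52,52),"wt":(q(143,211,150,195),14.5,18,30),"lp":(q(229,221,150,195),19,20,30),
"wvb":(q(378,205.5,270,195),11,52,52),"bv":(q(364,78,270,195),11,52,52)}
P={k:px2w(c,v[0],v[3])[:2] for k,v in O.items()}
P["bv"][:]=px2w(c,(388,219.5),52)[:2]
def draw(c,box,f):
    x0,y0,x1,y1=box
    im=cv2.resize(c["img"][y0:y1,x0:x1],None,fx=f,fy=f,interpolation=cv2.INTER_CUBIC)
    t=np.linspace(0,6.283,40)
    for k,(u,r,h,_) in O.items():
        for z in(0,h):
            p=w2px(c,np.c_[P[k][0]+r*np.cos(t),P[k][1]+r*np.sin(t),0*t+z])
            p=((p-[x0,y0]+.5)*f-.5)
            cv2.polylines(im,[(p*8).astype(int)],True,(0,255,0) if z else (255,0,255),1,cv2.LINE_AA,3)
    return im
if __name__=="__main__":
    for k in P:print(k,P[k].round(1))
    a=draw(s,(195,145,275,210),5);b=draw(s,(250,280,350,345),5)
    cv2.imwrite("pics/ov1.png",np.hstack([a[:,:],b[:,:400]]))
E
python3 ov.py
```

```text
tin [540.1 458.3]
wva [541.9 359.7]
wt [449.2 368.5]
lp [440.  286.2]
wvb [ 454.8 -206.1]
bv [ 576.7 -199.5]
```

View pics/ov1.png

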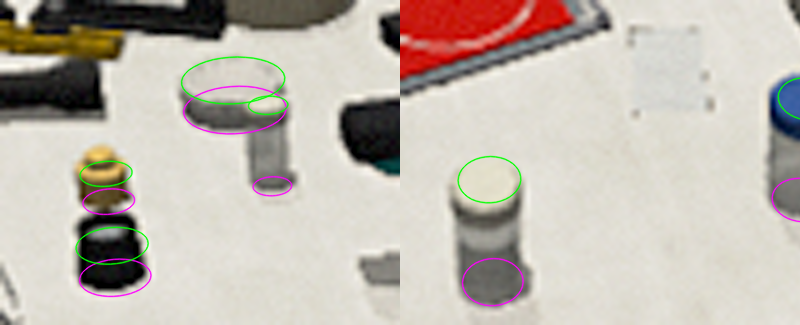

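Run:
```python
from h import *
import pickle
c=pickle.load(open("top0.pkl","rb")); s=pickle.load(open("side0.pkl","rb"))
f=lambda n,u,z:print(n,z,px2w(c,u,z).round(0)[:2])
for z in(90,110):f("handle tip",((267)/3.1+150,91/3.1+195),z);f("handle R",(287/3.1+150,91/3.1+195),z)
for z in(0,40):f("scale front R",(361/3.1+270,(345-294)/3.1+195),z)
f("shield front R",(542/1.4,256/1.4),150);f("shield front L",(455/1.4,256/1.4),60)
g=lambda n,u,z:print("side",n,z,px2w(s,np.array(u)/1.4,z).round(0)[:2])
g("scale front R bottom",(492,433),0);g("scale frontR top",(488,415),30);g("shield front R top",(640,355),150);g("shield front L base",(490,325),60)
```

```text
handle tip 90 [557. 246.]
handle R 90 [557. 227.]
handle tip 110 [554. 244.]
handle R 110 [554. 226.]
scale front R 0 [ 608. -208.]
scale front R 40 [ 602. -199.]
shield front R 150 [ 667. -177.]
shield front L 60 [685. -14.]
side scale front R bottom 0 [ 626. -186.]
side scale frontR top 30 [ 620. -180.]
side shield front R top 150 [ 784. -249.]
side shield front L base 60 [686. -25.]
```

Request:
jog_arm(
  targets=[
    [[0.14, -0.056, 0], -0.09],
    [[0.14, -0.056, 0], -0.09],
    [[0.14, -0.056, 0], -0.09],
    [[0.14, -0.056, 0], -0.09],
    [[0.14, -0.056, -0.05], -0.09],
    [[0.14, -0.056, -0.1], -0.09],
    [[0.14, -0.056, -0.1], -0.09],
    [[0.14, -0.056, -0.1], -0.09],
    [[0.14, -0.056, -0.1], -0.09],
    [[0, 0, 0], 0],
  ],
  claw=1,
  grip_force=15,
)

```text
time: 1.1
tcp_pos: [540.5, 454.6, 95.9]
orientation: [0.713, 0.701, -0.003, -0.0]
ft_force: [-1.1, -0.9, -0.1]
opening: 95.0
gripper_force: 0.0
```

Request:
jog_arm(
  targets=[
    [[0, 0, -0.1], 0],
    [[0, 0, -0.06], 0],
    [[0, 0, 0], 0],
    [[0, 0, 0], 0],
  ],
)

```text
time: 1.5
tcp_pos: [537.7, 458.3, 60.8]
orientation: [0.71, 0.704, -0.0, 0.0]
ft_force: [0.3, 0.9, -0.5]
opening: 95.2
gripper_force: 0.0
```

Run:
```python
from h import *
t=get_image("top");s=get_image("side")
x=lambda i,b,f:cv2.resize(i[b[1]:b[3],b[0]:b[2]],None,fx=f,fy=f,interpolation=cv2.INTER_CUBIC)
cv2.imwrite("pics/g1.png",np.hstack([x(t["img"],(130,190,230,290),4),x(s["img"],(190,100,290,200),4)]))
print(state()["tcp_pos"])
```

```text
[538.09333182 458.45843451  61.64662538]
```

View pics/g1.png

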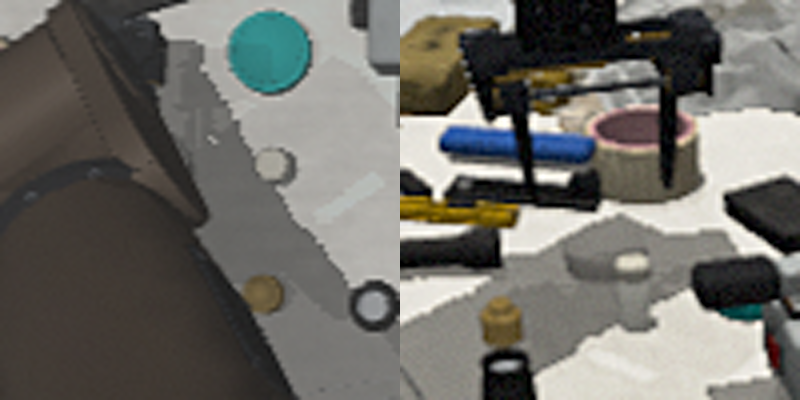

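The gripper straddles the tin along x, and its body is widest along the closing axis. I'll descend and grip.

Request:
jog_arm(
  targets=[
    [[0, 0, -0.08], 0],
    [[0, 0, -0.074], 0],
    [[0, 0, 0], 0],
  ],
)

```text
time: 1.9
tcp_pos: [537.1, 457.6, 20.8]
orientation: [0.71, 0.704, -0.001, -0.0]
ft_force: [-0.5, -0.0, -0.2]
opening: 95.5
gripper_force: 0.0
```

Request:
jog_arm(
  targets=[
    [[0, 0, 0], 0],
    [[0, 0, 0], 0],
    [[0, 0, 0], 0],
    [[0, 0, 0], 0],
    [[0, 0, 0], 0],
    [[0, 0, 0], 0],
    [[0, 0, 0], 0],
    [[0, 0, 0], 0],
  ],
  claw=-1,
  grip_force=15,
)

```text
time: 2.7
tcp_pos: [538.0, 457.9, 21.9]
orientation: [0.71, 0.704, -0.0, 0.0]
ft_force: [-1.0, 0.5, -0.5]
opening: 37.1
gripper_force: 0.0
```

Run:
```python
from h import *
t=get_image("top");s=get_image("side")
x=lambda i,b,f:cv2.resize(i[b[1]:b[3],b[0]:b[2]],None,fx=f,fy=f,interpolation=cv2.INTER_CUBIC)
cv2.imwrite("pics/g2.png",np.hstack([x(s["img"],(190,100,290,200),6)]))
st=state();print(st["tcp_pos"],st["opening"],st["gripper_force"])
```

```text
[537.95910394 457.87743858  21.92652515] 28.43914322604196 0.0
```

View pics/g2.png

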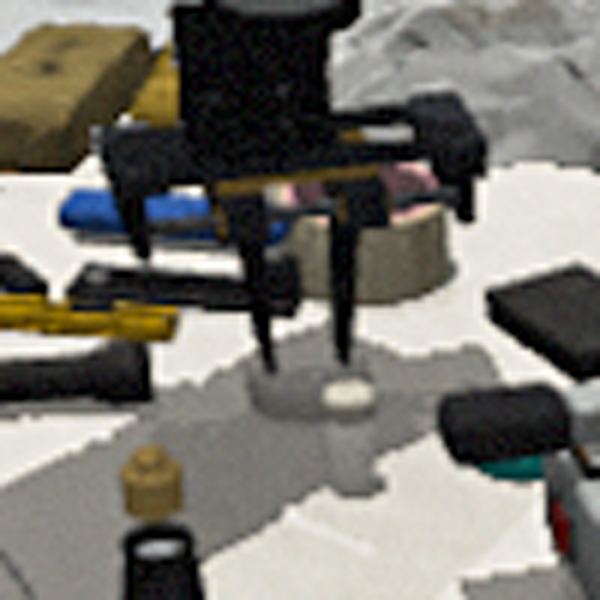

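The tin hasn't moved, at crop (310,390). The fingertips show behind or above it, at (272,370) and (343,362). I'll project the TCP geometry to find out which.

Run:
```python
from h import *
import pickle
s=pickle.load(open("side0.pkl","rb"))
for z in(3,22,35):print(z,((w2px(s,[[538-16,458,z],[538+16,458,z]])-[190,100])*6).round(0).tolist())
for u in((272,370),(343,362),(310,366)):
    p=(np.array(u)/6+[190,100]);print([px2w(s,p,z).round(0).tolist() for z in(3,20,30)])
for n in("top","side"):
    c=get_image(n);print(n,c["position"],c["orientation"],c["cx"],c["cy"],c["fov_y"])
    o=pickle.load(open(n+"0.pkl","rb"));print(o["position"],o["cx"],o["cy"])
```

```text
3 [[274.0, 398.0], [336.0, 390.0]]
22 [[271.0, 364.0], [334.0, 356.0]]
35 [[270.0, 341.0], [333.0, 333.0]]
[[527.0, 489.0, 3.0], [522.0, 456.0, 20.0], [519.0, 436.0, 30.0]]
[[564.0, 488.0, 3.0], [558.0, 454.0, 20.0], [554.0, 435.0, 30.0]]
[[547.0, 488.0, 3.0], [541.0, 455.0, 20.0], [538.0, 435.0, 30.0]]
top [ 399.49295869  130.06929231 1424.56071727] [ 0.70593277 -0.70434784  0.05293714 -0.05244712] 276.7254816527049 209.50162432495912 48.274597479876775
[ 399.49295869  130.06929231 1424.56071727] 276.7254816527049 209.50162432495912
side [ 327.17463634 -769.41343881  648.04207926] [ 0.86948112 -0.12135909  0.06259678 -0.47471697] 282.0520424389347 207.87190784554363 49.138768978005395
[ 327.17463634 -769.41343881  648.04207926] 282.0520424389347 207.87190784554363
```

Run:
```python
from h import *
import pickle
s=pickle.load(open("side0.pkl","rb"))
for u in((222.5,149.2),(257,146.8)):print([px2w(s,u,z).round(0).tolist() for z in(30,42,52,61)])
```

```text
[[496.0, 531.0, 30.0], [493.0, 506.0, 42.0], [490.0, 485.0, 52.0], [488.0, 466.0, 61.0]]
[[603.0, 518.0, 30.0], [598.0, 493.0, 42.0], [593.0, 472.0, 52.0], [589.0, 453.0, 61.0]]
```

By the image, the tips are at about TCP height rather than 19 mm below it. I'll open and probe downward gently, watching the force.

Request:
jog_arm(
  targets=[
    [[0, 0, 0.08], 0],
    [[0, 0, 0], 0],
    [[0, 0, 0], 0],
    [[0, 0, 0], 0],
    [[0, 0, 0], 0],
    [[0, 0, 0], 0],
    [[0, 0, 0], 0],
    [[0, 0, 0], 0],
    [[0, 0, 0], 0],
    [[0, 0, 0], 0],
    [[0, 0, 0], 0],
  ],
  claw=1,
)

```text
time: 4.0
tcp_pos: [538.0, 457.9, 42.0]
orientation: [0.71, 0.704, 0.0, 0.0]
ft_force: [-0.3, 1.0, 0.6]
opening: 94.7
gripper_force: 0.0
```

Request:
jog_arm(
  targets=[
    [[0, 0, -0.08], 0],
    [[0, 0, -0.008], 0],
    [[0, 0, -0.008], 0],
    [[0, 0, 0], 0],
    [[0, 0, 0], 0],
  ],
)

```text
time: 4.5
tcp_pos: [538.2, 458.1, 18.6]
orientation: [0.71, 0.704, 0.0, 0.0]
ft_force: [0.4, 0.5, 0.8]
opening: 94.7
gripper_force: 0.0
```

Run:
```python
from h import *
s=get_image("side")
x=lambda i,b,f:cv2.resize(i[b[1]:b[3],b[0]:b[2]],None,fx=f,fy=f,interpolation=cv2.INTER_CUBIC)
cv2.imwrite("pics/g3.png",x(s["img"],(190,110,290,185),6))
st=state();print(st["tcp_pos"],st["opening"],st["ft_force"])
```

```text
[538.20301298 458.06291553  18.58347727] 95.45654164161552 [ 0.11637822 -0.06942055 -0.08689695]
```

View pics/g3.png

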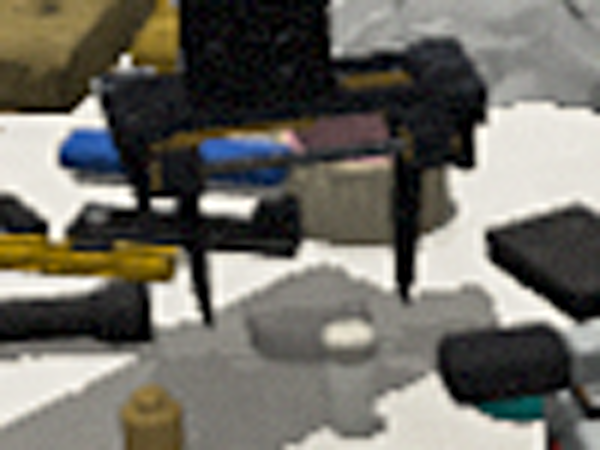

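No contact, and the picture puts the tips at about z=18, so they really sit near the reported TCP height. I'll keep probing.

Request:
jog_arm(
  targets=[
    [[0, 0, -0.016], 0],
    [[0, 0, -0.016], 0],
    [[0, 0, 0], 0],
    [[0, 0, 0], 0],
  ],
)

```text
time: 4.95
tcp_pos: [537.9, 457.8, 9.7]
orientation: [0.71, 0.704, -0.0, 0.0]
ft_force: [0.4, -0.6, 0.7]
opening: 95.1
gripper_force: 0.0
```

Request:
jog_arm(
  targets=[
    [[0, 0, -0.008], 0],
    [[0, 0, -0.008], 0],
    [[0, 0, 0], 0],
    [[0, 0, 0], 0],
  ],
)

```text
time: 5.35
tcp_pos: [537.9, 457.9, 5.9]
orientation: [0.71, 0.704, -0.0, 0.0]
ft_force: [-0.3, 0.0, -0.5]
opening: 95.4
gripper_force: 0.0
```

Request:
jog_arm(
  targets=[
    [[0, 0, 0], 0],
    [[0, 0, 0], 0],
    [[0, 0, 0], 0],
    [[0, 0, 0], 0],
    [[0, 0, 0], 0],
    [[0, 0, 0], 0],
    [[0, 0, 0], 0],
    [[0, 0, 0], 0],
  ],
  claw=-1,
  grip_force=15,
)

```text
time: 6.15
tcp_pos: [538.0, 457.9, 6.0]
orientation: [0.71, 0.704, 0.0, 0.0]
ft_force: [0.7, 0.4, 1.0]
opening: 60.3
gripper_force: 15.0
```

Request:
jog_arm(
  targets=[
    [[0, 0, 0.05], 0],
    [[0, 0, 0.15], 0],
    [[0, 0, 0.15], 0],
    [[0, 0, 0.15], 0],
    [[0, 0, 0.1], 0],
    [[-0.021, -0.08, 0], 0],
    [[-0.021, -0.15, 0], 0],
    [[-0.021, -0.18, 0], 0],
    [[-0.021, -0.18, 0], 0],
    [[-0.021, -0.18, 0], 0],
    [[-0.021, -0.18, 0], 0],
    [[-0.021, -0.18, 0], 0],
    [[-0.021, -0.18, 0], 0],
    [[-0.021, -0.18, 0], 0],
    [[-0.021, -0.18, 0], 0],
    [[-0.021, -0.18, 0], 0],
    [[-0.019, -0.15, 0], 0],
    [[0, -0.049, 0], 0],
    [[0, 0, -0.1], 0],
    [[0, 0, 0], 0],
  ],
)

```text
time: 8.15
tcp_pos: [474.6, -54.3, 129.9]
orientation: [0.711, 0.704, -0.001, -0.001]
ft_force: [-0.3, -0.3, -0.1]
opening: 60.3
gripper_force: 15.0
```

Request:
jog_arm(
  targets=[
    [[0, 0, -0.2], 0],
    [[0, 0, -0.1], 0],
    [[0, 0, 0], 0],
    [[0, 0, 0], 0],
  ],
)

```text
time: 8.55
tcp_pos: [475.9, -53.9, 56.9]
orientation: [0.71, 0.704, 0.0, -0.0]
ft_force: [-0.2, -0.1, -0.7]
opening: 60.5
gripper_force: 15.0
```

Run:
```python
from h import *
s=get_image("side");t=get_image("top")
x=lambda i,b,f:cv2.resize(i[b[1]:b[3],b[0]:b[2]],None,fx=f,fy=f,interpolation=cv2.INTER_CUBIC)
cv2.imwrite("pics/g4.png",np.hstack([x(s["img"],(200,190,300,310),4),x(t["img"],(290,190,390,310),4)]))
st=state();print(st["tcp_pos"],st["opening"],st["ft_force"])
```

```text
[476.35071428 -54.19489482  57.60846074] 60.48005606965922 [ 1.20812623 -0.88629801 -0.73433511]
```

View pics/g4.png

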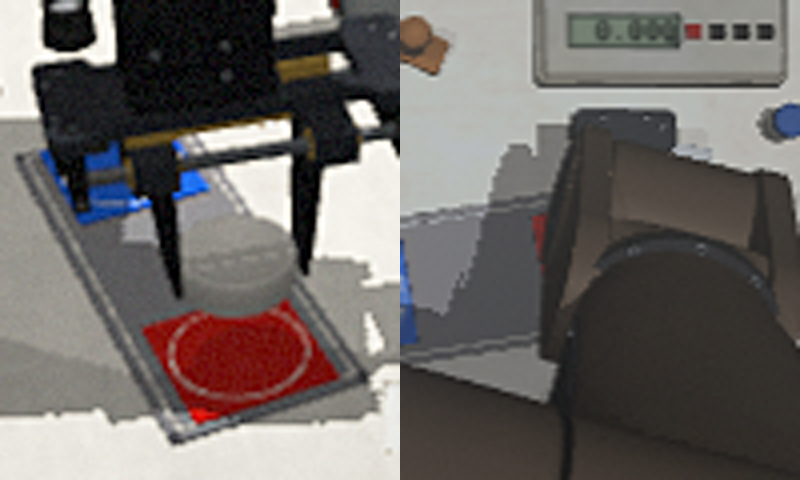

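Run:
```python
from h import *
import pickle
s=pickle.load(open("side0.pkl","rb"))
for z in(69,71,73):print(px2w(s,((240+.5)/4+199.5,(245+.5)/4+189.5),z))
t=np.linspace(0,6.28,9)
for z in (51,71):
  p=w2px(s,np.c_[475.5+31*np.cos(t),-54.3+31*np.sin(t),0*t+z]);print(((p-[200,190]+.5)*4-.5).round(0).tolist())
```

```text
[479.34618779 -45.5370173   69.        ]
[478.82059023 -48.03727228  71.        ]
[478.29499268 -50.53752726  73.        ]
[[297.0, 274.0], [269.0, 251.0], [224.0, 248.0], [187.0, 266.0], [178.0, 295.0], [205.0, 319.0], [252.0, 323.0], [290.0, 304.0], [297.0, 274.0]]
[[296.0, 243.0], [268.0, 221.0], [223.0, 218.0], [185.0, 235.0], [176.0, 264.0], [203.0, 288.0], [251.0, 292.0], [289.0, 272.0], [296.0, 243.0]]
```

The tin is held level, with its lid centre about (478,-50), within 4 mm of the card centre. I'll lower it and release.

Request:
jog_arm(
  targets=[
    [[-0.004, -0.012, -0.1], 0],
    [[0, 0, -0.05], 0],
    [[0, 0, -0.01], 0],
    [[0, 0, -0.01], 0],
    [[0, 0, 0], 0],
    [[0, 0, 0], 0],
  ],
)

```text
time: 9.25
tcp_pos: [474.9, -57.4, 14.2]
orientation: [0.71, 0.704, 0.0, 0.001]
ft_force: [-0.2, -1.4, -0.2]
opening: 60.5
gripper_force: 15.0
```

Request:
jog_arm(
  targets=[
    [[0, 0, 0], 0],
    [[0, 0, 0], 0],
    [[0, 0, 0], 0],
    [[0, 0, 0], 0],
    [[0, 0, 0.05], 0],
    [[0, 0, 0.15], 0],
    [[0, 0, 0.15], 0],
    [[0, 0, 0.15], 0],
  ],
  claw=1,
)

```text
time: 10.05
tcp_pos: [474.1, -57.3, 139.8]
orientation: [0.71, 0.704, -0.0, -0.0]
ft_force: [0.5, 1.1, 0.5]
opening: 95.1
gripper_force: 0.0
```

Request:
jog_arm(
  targets=[
    [[-0.012, 0.08, 0], 0],
    [[-0.012, 0.15, 0], 0],
    [[-0.012, 0.18, 0], 0],
    [[-0.012, 0.18, 0], 0],
    [[-0.012, 0.18, 0], 0],
    [[-0.012, 0.18, 0], 0],
    [[-0.012, 0.18, 0], 0],
    [[-0.012, 0.18, 0], 0],
    [[-0.012, 0.18, 0], 0],
    [[0, 0.15, 0], 0],
    [[0, 0.064, -0.05], 0],
    [[0, 0, -0.15], 0],
    [[0, 0, -0.1], 0],
    [[0, 0, 0], 0],
    [[0, 0, 0], 0],
  ],
)

```text
time: 11.55
tcp_pos: [447.6, 368.1, 63.4]
orientation: [0.71, 0.704, -0.001, -0.0]
ft_force: [1.3, -0.5, -0.8]
opening: 94.8
gripper_force: 0.0
```

Run:
```python
from h import *
s=get_image("side");t=get_image("top")
x=lambda i,b,f:cv2.resize(i[b[1]:b[3],b[0]:b[2]],None,fx=f,fy=f,interpolation=cv2.INTER_CUBIC)
cv2.imwrite("pics/g5.png",np.hstack([x(s["img"],(180,110,280,230),4),x(t["img"],(290,190,390,310),4)]))
st=state();print(st["tcp_pos"],st["opening"],st["ft_force"])
```

```text
[448.13230702 368.58004458  64.65023438] 94.6930400843834 [ 0.07028976 -0.24986923  0.28198958]
```

View pics/g5.png

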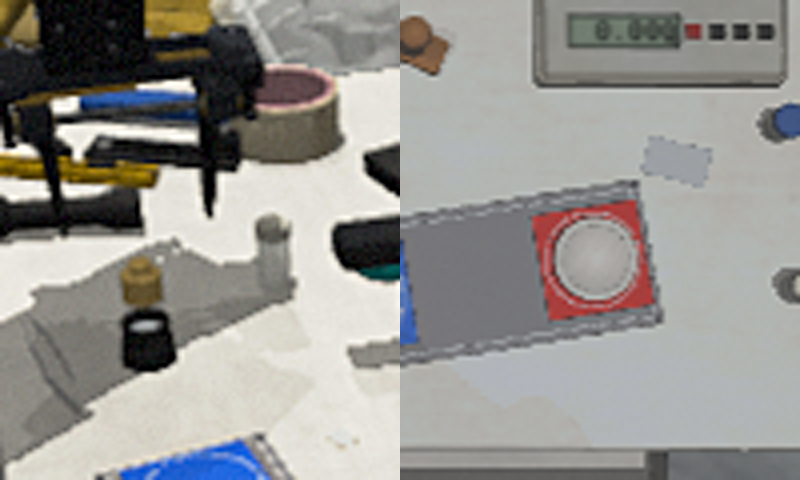

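The tin sits centred in the ring, lid centre (596,259) in the crop. The gripper is over the weight, so I'll descend and grip it.

Request:
jog_arm(
  targets=[
    [[0, 0, -0.1], 0],
    [[0, 0, -0.1], 0],
    [[0, 0, -0.03], 0],
    [[0, 0, 0], 0],
    [[0, 0, 0], 0],
  ],
)

```text
time: 12.15
tcp_pos: [448.0, 368.9, 7.2]
orientation: [0.71, 0.704, 0.001, 0.0]
ft_force: [0.3, 0.4, -0.2]
opening: 95.4
gripper_force: 0.0
```

Request:
jog_arm(
  targets=[
    [[0, 0, 0], 0],
    [[0, 0, 0], 0],
    [[0, 0, 0], 0],
    [[0, 0, 0], 0],
    [[0, 0, 0], 0],
    [[0, 0, 0], 0],
    [[0, 0, 0], 0],
    [[0, 0, 0], 0],
    [[0, 0, 0], 0],
    [[0, 0, 0], 0],
    [[0, 0, 0], 0],
  ],
  claw=-1,
  grip_force=25,
)

```text
time: 13.25
tcp_pos: [447.5, 368.6, 5.9]
orientation: [0.71, 0.704, 0.0, 0.0]
ft_force: [-0.2, -0.5, 0.2]
opening: 27.8
gripper_force: 25.0
```

Run:
```python
from h import *
import pickle
c=pickle.load(open("top0.pkl","rb"))
print(px2w(c,(338.6,254.4),27),state()["opening"],state()["gripper_force"],state()["tcp_pos"])
```

```text
[474.9239387  -54.99254337  27.        ] 27.831352990153416 24.99996673723217 [447.46663463 368.6435506    5.92856994]
```

Request:
jog_arm(
  targets=[
    [[0, 0, 0.05], 0],
    [[0, 0, 0.15], 0],
    [[0, 0, 0.15], 0],
    [[0, 0, 0.15], 0],
    [[0.012, -0.08, 0.03], 0],
    [[0.012, -0.15, 0], 0],
    [[0.012, -0.18, 0], 0],
    [[0.012, -0.18, 0], 0],
    [[0.012, -0.18, 0], 0],
    [[0.012, -0.18, 0], 0],
    [[0.012, -0.18, 0], 0],
    [[0.012, -0.18, 0], 0],
    [[0.012, -0.18, 0], 0],
    [[0, -0.15, 0], 0],
    [[0, -0.054, 0], 0],
    [[0, 0, -0.1], 0],
    [[0, 0, -0.1], 0],
    [[0, 0, -0.1], 0],
    [[0, 0, 0], 0],
    [[0, 0, 0], 0],
  ],
)

```text
time: 15.25
tcp_pos: [474.5, -54.4, 64.1]
orientation: [0.71, 0.704, -0.0, -0.0]
ft_force: [0.8, -1.1, -2.0]
opening: 27.9
gripper_force: 25.0
```

Run:
```python
from h import *
s=get_image("side")
st=state();print(st["tcp_pos"],st["opening"],st["ft_force"])
im=cv2.resize(s["img"][210:310,200:300],None,fx=6,fy=6,interpolation=cv2.INTER_CUBIC)
t=np.linspace(0,6.28,40);b=st["tcp_pos"]
for x,y,r,z in((475,-55,31,27),(b[0],b[1],14.5,b[2]-6),(b[0],b[1],14.5,b[2]+12)):
    p=w2px(s,np.c_[x+r*np.cos(t),y+r*np.sin(t),0*t+z]);p=(p-[200,210]+.5)*6-.5
    cv2.polylines(im,[(p*8).astype(int)],True,(0,255,0),1,cv2.LINE_AA,3)
cv2.imwrite("pics/g6.png",im)
```

```text
[474.88004726 -54.59639033  64.5125206 ] 28.127732526397523 [ 0.31566999 -0.09883081 -1.94073557]
```

View pics/g6.png

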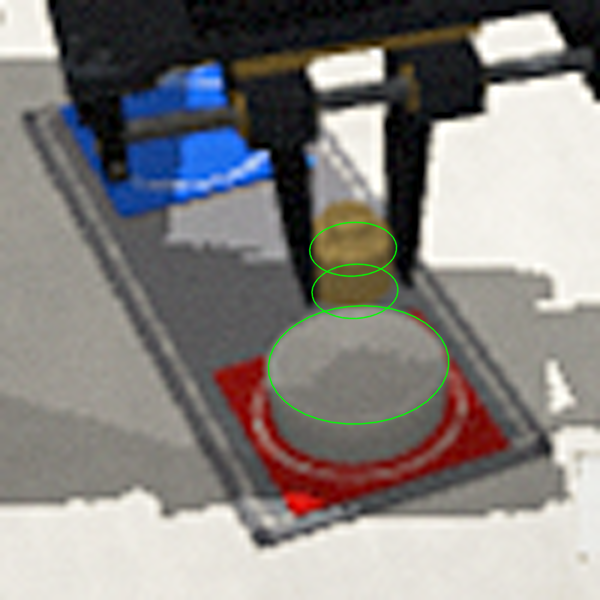

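The weight looks about 3–5 mm too far (+y) for the lid centre, so I'll shift it slightly and lower it.

Request:
jog_arm(
  targets=[
    [[0, -0.014, -0.08], 0],
    [[0, 0, -0.024], 0],
    [[0, 0, -0.01], 0],
    [[0, 0, -0.006], 0],
    [[0, 0, 0], 0],
    [[0, 0, 0], 0],
  ],
)

```text
time: 15.9
tcp_pos: [474.7, -58.4, 33.9]
orientation: [0.71, 0.704, 0.0, 0.0]
ft_force: [-0.1, -0.4, -1.6]
opening: 27.8
gripper_force: 25.0
```

Request:
jog_arm(
  targets=[
    [[0, 0, -0.004], 0],
    [[0, 0, -0.003], 0],
    [[0, 0, 0], 0],
    [[0, 0, 0], 0],
  ],
)

```text
time: 16.3
tcp_pos: [474.7, -58.4, 32.4]
orientation: [0.71, 0.704, 0.0, 0.0]
ft_force: [-1.6, 1.5, 9.6]
opening: 27.7
gripper_force: 25.0
```

Request:
jog_arm(
  targets=[
    [[0, 0, 0.004], 0],
    [[0, 0, 0], 0],
    [[0, 0, 0], 0],
    [[0, 0, 0], 0],
    [[0, 0, 0], 0],
    [[0, 0, 0], 0],
    [[0, 0, 0], 0],
    [[0, 0, 0.05], 0],
    [[0, 0, 0.15], 0],
    [[0, 0, 0.15], 0],
    [[-0.021, 0.08, 0.07], 0],
    [[-0.021, 0.15, 0], 0],
    [[-0.021, 0.18, 0], 0],
    [[-0.021, 0.18, 0], 0],
    [[-0.021, 0.18, 0], 0],
    [[-0.021, 0.18, 0], 0],
    [[-0.021, 0.18, 0], 0],
    [[0, 0.15, 0], 0],
    [[0, 0.098, 0], 0],
    [[0, 0, -0.1], 0],
  ],
  claw=1,
)

```text
time: 18.3
tcp_pos: [438.7, 289.5, 114.4]
orientation: [0.709, 0.705, 0.003, 0.001]
ft_force: [1.0, -0.4, -0.9]
opening: 95.0
gripper_force: 0.0
```

Request:
jog_arm(
  targets=[
    [[0, 0, -0.1], 0],
    [[0, 0, -0.1], 0],
    [[0, 0, 0], 0],
    [[0, 0, 0], 0],
  ],
)

```text
time: 18.7
tcp_pos: [437.7, 286.2, 63.0]
orientation: [0.71, 0.704, -0.0, -0.0]
ft_force: [-0.2, -0.4, -0.0]
opening: 95.2
gripper_force: 0.0
```

Run:
```python
from h import *
s=get_image("side");t=get_image("top")
x=lambda i,b,f:cv2.resize(i[b[1]:b[3],b[0]:b[2]],None,fx=f,fy=f,interpolation=cv2.INTER_CUBIC)
cv2.imwrite("pics/g7.png",np.hstack([x(s["img"],(180,130,280,300),3.5),x(t["img"],(290,190,390,290),4)[:595] if 0 else cv2.copyMakeBorder(x(t["img"],(290,190,390,290),4),0,195,0,0,0)]))
st=state();print(st["tcp_pos"],st["opening"],st["ft_force"])
```

```text
[438.2261648  286.34147022  63.84785822] 95.13063920251722 [ 0.42130322 -0.49419639 -0.26363221]
```

View pics/g7.png

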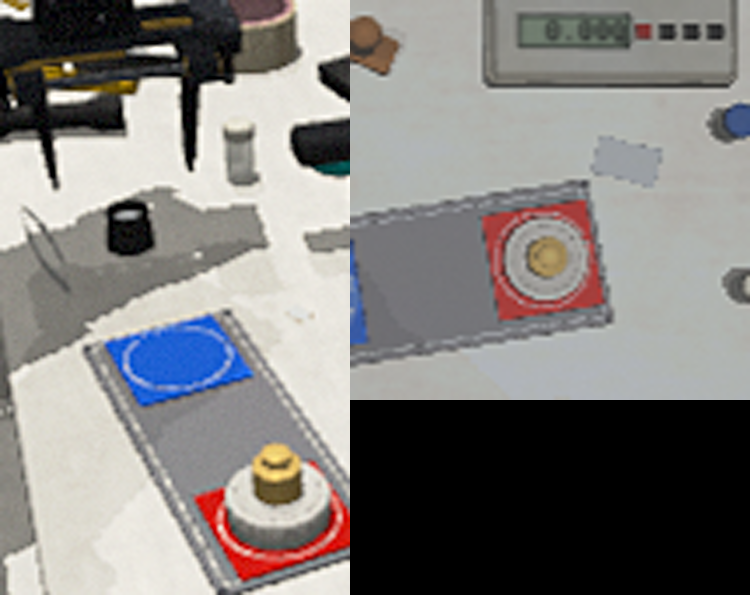

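The weight stands centred on the lid. Next is the loupe.

Request:
jog_arm(
  targets=[
    [[0, 0, -0.1], 0],
    [[0, 0, -0.1], 0],
    [[0, 0, -0.032], 0],
    [[0, 0, 0], 0],
    [[0, 0, 0], 0],
  ],
)

```text
time: 19.3
tcp_pos: [438.2, 286.4, 5.8]
orientation: [0.71, 0.704, 0.001, 0.0]
ft_force: [0.2, -0.2, 0.2]
opening: 94.9
gripper_force: 0.4
```

Request:
jog_arm(
  targets=[
    [[0, 0, 0], 0],
    [[0, 0, 0], 0],
    [[0, 0, 0], 0],
    [[0, 0, 0], 0],
    [[0, 0, 0], 0],
    [[0, 0, 0], 0],
    [[0, 0, 0], 0],
    [[0, 0, 0], 0],
    [[0, 0, 0], 0],
    [[0, 0, 0], 0],
  ],
  claw=-1,
  grip_force=15,
)

```text
time: 20.3
tcp_pos: [437.6, 286.1, 4.7]
orientation: [0.71, 0.704, -0.0, 0.0]
ft_force: [0.0, 0.0, 0.4]
opening: 35.6
gripper_force: 14.9
```

Request:
jog_arm(
  targets=[
    [[0, 0, 0.05], 0],
    [[0, 0, 0.15], 0],
    [[0, 0, 0.1], 0],
    [[0.02, -0.08, 0], 0],
    [[0.02, -0.15, 0], 0],
    [[0.02, -0.18, 0], 0],
    [[0.02, -0.18, 0], 0],
    [[0.014, -0.18, 0], 0],
    [[0, -0.15, 0], 0],
    [[0, -0.098, 0], 0],
    [[0, 0, -0.1], 0],
    [[0, 0, 0], 0],
    [[0, 0, 0], 0],
  ],
)

```text
time: 21.6
tcp_pos: [461.1, 31.8, 55.3]
orientation: [0.71, 0.704, -0.0, -0.0]
ft_force: [-0.1, 1.2, -0.3]
opening: 35.8
gripper_force: 14.9
```

Run:
```python
from h import *
s=get_image("side")
st=state();print(st["tcp_pos"],st["opening"],st["ft_force"])
im=cv2.resize(s["img"][190:290,190:290],None,fx=6,fy=6,interpolation=cv2.INTER_CUBIC)
t=np.linspace(0,6.28,40);b=st["tcp_pos"]
for x,y,r,z in((461,34.1,19,4),(b[0],b[1],19,b[2]-4.7)):
    p=w2px(s,np.c_[x+r*np.cos(t),y+r*np.sin(t),0*t+z]);p=(p-[190,190]+.5)*6-.5
    cv2.polylines(im,[(p*8).astype(int)],True,(0,255,0),1,cv2.LINE_AA,3)
cv2.imwrite("pics/g8.png",im)
```

```text
[461.3433618   32.0241879   55.50482008] 35.26412769679956 [-0.72870436  0.91835129 -0.45411014]
```

View pics/g8.png

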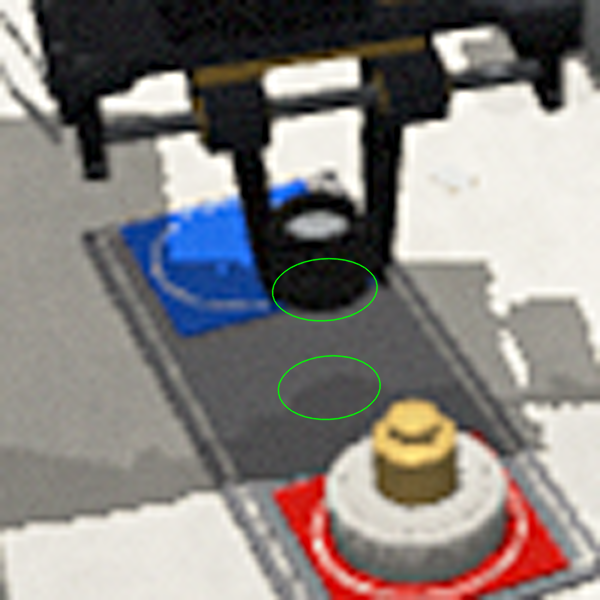

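The loupe is held upright and nearly over the middle. I'll lower and release it.

Request:
jog_arm(
  targets=[
    [[0, -0.004, -0.1], 0],
    [[0, 0, -0.06], 0],
    [[0, 0, -0.014], 0],
    [[0, 0, -0.008], 0],
    [[0, 0, 0], 0],
    [[0, 0, 0], 0],
  ],
)

```text
time: 22.25
tcp_pos: [461.5, 30.8, 9.9]
orientation: [0.71, 0.704, 0.0, 0.0]
ft_force: [-0.6, 0.5, -0.9]
opening: 35.4
gripper_force: 14.9
```

Request:
jog_arm(
  targets=[
    [[0, 0, -0.004], 0],
    [[0, 0, -0.002], 0],
    [[0, 0, 0], 0],
    [[0, 0, 0], 0],
  ],
)

```text
time: 22.65
tcp_pos: [461.5, 30.7, 8.5]
orientation: [0.71, 0.704, 0.0, 0.0]
ft_force: [-0.6, 0.2, 10.3]
opening: 35.4
gripper_force: 15.4
```

Request:
jog_arm(
  targets=[
    [[0, 0, 0.004], 0],
    [[0, 0, 0], 0],
    [[0, 0, 0], 0],
    [[0, 0, 0], 0],
    [[0, 0, 0], 0],
    [[0, 0, 0], 0],
    [[0, 0, 0], 0],
    [[0, 0, 0.05], 0],
    [[0, 0, 0.15], 0],
    [[0, 0, 0.15], 0],
    [[0, 0, 0.15], 0],
    [[0, 0, 0.1], 0],
  ],
  claw=1,
)

```text
time: 23.85
tcp_pos: [461.5, 30.6, 161.1]
orientation: [0.71, 0.704, 0.001, 0.001]
ft_force: [-0.1, 0.2, -0.1]
opening: 95.3
gripper_force: 0.0
```

Run:
```python
from h import *
st=state();print(st["joints"].round(2),st["tcp_pos"])
```

```text
[-0.08  0.33  2.01  0.    0.8  -0.07] [461.45764824  30.64831263 161.10880318]
```

Request:
jog_arm(
  targets=[
    [[0.038, -0.0767, 0], 0.0873],
    [[0.038, -0.0767, 0], 0.0873],
    [[0.038, -0.0767, 0], 0.0873],
    [[0.038, -0.0767, 0], 0.0873],
    [[0.038, -0.0767, 0], 0.0873],
    [[0.038, -0.0767, 0], 0.0873],
    [[0.038, -0.0767, 0], 0.0873],
    [[0.038, -0.0767, 0], 0.0873],
    [[0.038, -0.0767, 0], 0.0873],
    [[0.038, -0.0767, 0], 0.0873],
    [[0.038, -0.0767, 0], 0.0873],
    [[0.038, -0.0767, 0], 0.0873],
    [[0, 0, -0.1], 0],
    [[0, 0, -0.16], 0],
    [[0, 0, 0], 0],
    [[0, 0, 0], 0],
  ],
)

```text
time: 25.45
tcp_pos: [575.2, -199.4, 93.9]
orientation: [0.004, 1.0, 0.0, -0.001]
ft_force: [-0.1, 0.3, 0.9]
opening: 95.0
gripper_force: 0.0
```

Run:
```python
from h import *
s=get_image("side");T=get_image("top")
st=state();print(st["tcp_pos"],st["orientation"],st["opening"],st["ft_force"])
im=cv2.resize(s["img"][210:350,280:420],None,fx=4,fy=4,interpolation=cv2.INTER_CUBIC)
x=cv2.resize(T["img"][195:335,240:300],None,fx=4,fy=4,interpolation=cv2.INTER_CUBIC)
t=np.linspace(0,6.28,40);b=st["tcp_pos"]
for x0,y,r,z in((b[0],b[1],13,0),(b[0],b[1],13,52),(b[0],b[1],5,b[2])):
    p=w2px(s,np.c_[x0+r*np.cos(t),y+r*np.sin(t),0*t+z]);p=(p-[280,210]+.5)*4-.5
    cv2.polylines(im,[(p*8).astype(int)],True,(0,255,0),1,cv2.LINE_AA,3)
cv2.imwrite("pics/g9.png",np.hstack([im,x]))
```

```text
[ 575.95176837 -199.66908122   95.42996745] [ 4.11539783e-03  9.99991002e-01 -3.98295381e-04  9.49509466e-04] 95.0086589400402 [ 0.02189155 -0.23635796  0.92079005]
```

View pics/g9.png

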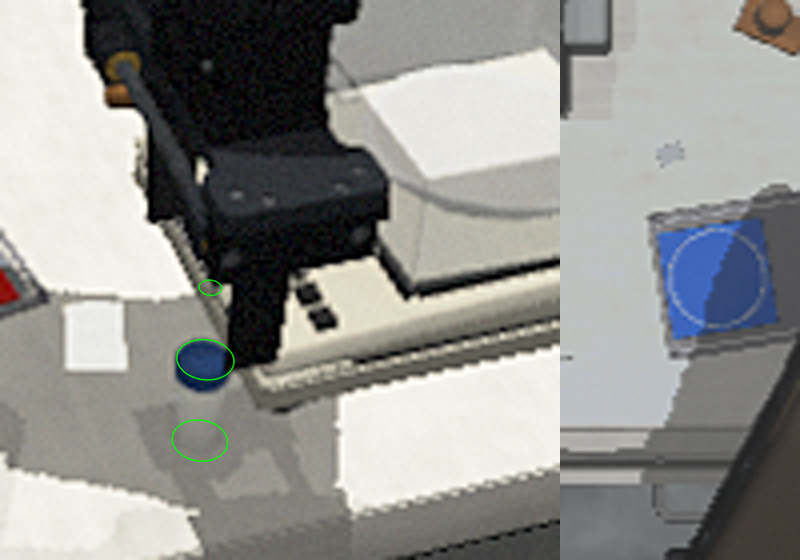

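Run:
```python
from h import *
import pickle
s=pickle.load(open("side0.pkl","rb"))
print(((w2px(s,[[576,-250,95],[586,-250,95],[566,-250,95],[576,-250,76],[566,-250,114],[586,-250,114]])-[280,210]+.5)*4).round(0).tolist())
```

```text
[[253.0, 366.0], [275.0, 361.0], [231.0, 371.0], [250.0, 399.0], [234.0, 337.0], [279.0, 328.0]]
```

Finger projection matches, so alignment is good and the scale is clear. I'll descend and grip the vial gently.

Request:
jog_arm(
  targets=[
    [[0, 0, -0.1], 0],
    [[0, 0, -0.1], 0],
    [[0, 0, -0.08], 0],
    [[0, 0, -0.04], 0],
    [[0, 0, 0], 0],
    [[0, 0, 0], 0],
  ],
)

```text
time: 26.15
tcp_pos: [575.9, -199.7, 15.0]
orientation: [0.004, 1.0, -0.0, 0.001]
ft_force: [0.1, 0.3, -0.3]
opening: 95.1
gripper_force: 0.0
```

Request:
jog_arm(
  targets=[
    [[0, 0, 0], 0],
    [[0, 0, 0], 0],
    [[0, 0, 0], 0],
    [[0, 0, 0], 0],
    [[0, 0, 0], 0],
    [[0, 0, 0], 0],
    [[0, 0, 0], 0],
    [[0, 0, 0], 0],
    [[0, 0, 0], 0],
    [[0, 0, 0], 0],
    [[0, 0, 0], 0],
    [[0, 0, 0], 0],
  ],
  claw=-1,
  grip_force=10,
)

```text
time: 27.35
tcp_pos: [575.2, -199.4, 13.7]
orientation: [0.004, 1.0, 0.0, 0.0]
ft_force: [0.3, 0.3, 0.4]
opening: 25.6
gripper_force: 10.0
```

Request:
jog_arm(
  targets=[
    [[0, 0, 0.05], 0],
    [[0, 0, 0.15], 0],
    [[0, 0, 0.15], 0],
    [[0, 0, 0.05], 0],
    [[-0.05, 0.08, 0], 0],
    [[-0.06, 0.15, 0], 0],
    [[-0.06, 0.15, 0], 0],
    [[-0.06, 0.15, 0], 0],
    [[-0.06, 0.15, 0], 0],
    [[-0.06, 0.15, 0], 0],
    [[-0.06, 0.15, 0], 0],
    [[-0.06, 0.15, 0], 0],
    [[-0.045, 0.1, 0], 0],
    [[0, 0.058, 0], 0],
    [[0, 0, -0.1], 0],
    [[0, 0, -0.1], 0],
    [[0, 0, 0], 0],
    [[0, 0, 0], 0],
  ],
)

```text
time: 29.15
tcp_pos: [446.4, 122.5, 64.1]
orientation: [0.004, 1.0, -0.0, -0.0]
ft_force: [0.2, 0.3, 0.2]
opening: 25.5
gripper_force: 10.0
```

Run:
```python
from h import *
s=get_image("side")
st=state();print(st["tcp_pos"],st["opening"],st["ft_force"])
im=cv2.resize(s["img"][170:290,190:300],None,fx=5,fy=5,interpolation=cv2.INTER_CUBIC)
t=np.linspace(0,6.28,40);b=st["tcp_pos"]
for x,y,r,z in((461,34.1,19,4),(446.4,122.7,13,7),(b[0],b[1],13,b[2]-13.7),(b[0],b[1],13,b[2]+38)):
    p=w2px(s,np.c_[x+r*np.cos(t),y+r*np.sin(t),0*t+z]);p=(p-[190,170]+.5)*5-.5
    cv2.polylines(im,[(p*8).astype(int)],True,(0,255,0),1,cv2.LINE_AA,3)
cv2.imwrite("pics/g10.png",im)
```

```text
[446.77146554 122.50204124  64.51376113] 25.373356277286852 [ 0.05433921  0.03218138 -0.43654302]
```

View pics/g10.png

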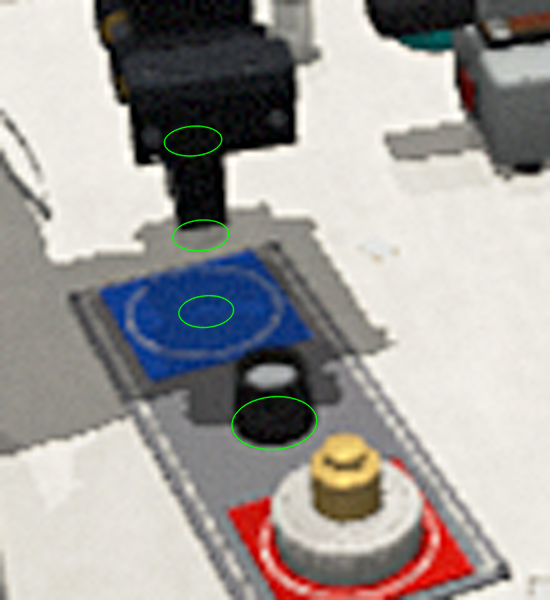

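The loupe is on target (overlay fits) and the vial is still held (opening 25.4). I'll lower it onto the card.

Request:
jog_arm(
  targets=[
    [[0, 0, -0.1], 0],
    [[0, 0, -0.05], 0],
    [[0, 0, -0.012], 0],
    [[0, 0, -0.006], 0],
    [[0, 0, 0], 0],
    [[0, 0, 0], 0],
  ],
)

```text
time: 29.8
tcp_pos: [446.8, 122.6, 22.5]
orientation: [0.004, 1.0, 0.0, 0.001]
ft_force: [-0.3, 0.7, -0.5]
opening: 25.5
gripper_force: 10.0
```

Request:
jog_arm(
  targets=[
    [[0, 0, -0.004], 0],
    [[0, 0, -0.003], 0],
    [[0, 0, 0], 0],
    [[0, 0, 0], 0],
  ],
)

```text
time: 30.2
tcp_pos: [446.7, 122.6, 20.4]
orientation: [0.004, 1.0, 0.0, 0.0]
ft_force: [0.3, -0.3, 5.3]
opening: 25.3
gripper_force: 10.0
```

Contact. I'll open part way, lift and move clear.

Request:
jog_arm(
  targets=[
    [[0, 0, 0.003], 0],
    [[0, 0, 0], 0],
    [[0, 0, 0], 0],
    [[0, 0, 0], 0],
    [[0, 0, 0], 0],
    [[0, 0, 0], 0],
    [[0, 0, 0.05], 0],
    [[0, 0, 0.1], 0],
    [[0, 0, 0.15], 0],
    [[0, 0, 0.15], 0],
    [[0, 0, 0.15], 0],
    [[0, 0.1, 0.1], 0],
    [[0, 0.15, 0], 0],
    [[0, 0.18, 0], 0],
    [[0, 0.18, 0], 0],
    [[0, 0.18, 0], 0],
    [[0, 0.18, 0], 0],
    [[0, 0.1, 0], 0],
    [[0, 0, 0], 0],
    [[0, 0, 0], 0],
  ],
  claw=0.05,
)

```text
time: 32.2
tcp_pos: [446.0, 389.9, 195.2]
orientation: [0.004, 1.0, -0.0, -0.0]
ft_force: [-0.1, -0.5, -0.1]
opening: 49.8
gripper_force: 0.0
```

Run:
```python
from h import *
s=get_image("side");T=get_image("top")
st=state();print(st["tcp_pos"],st["opening"])
x=lambda i,b,f:cv2.resize(i[b[1]:b[3],b[0]:b[2]],None,fx=f,fy=f,interpolation=cv2.INTER_CUBIC)
a=x(s["img"],(190,185,350,345),3.4);b=x(T["img"],(250,190,400,290),3.4)[:, :256] if 0 else x(T["img"],(255,185,400,345),1.75)
b=cv2.copyMakeBorder(b,0,a.shape[0]-b.shape[0],0,0,cv2.BORDER_CONSTANT)
cv2.imwrite("pics/g11.png",np.hstack([a,b]))
```

```text
[446.44515881 389.0290797  195.65092283] 49.77914648320552
```

View pics/g11.png

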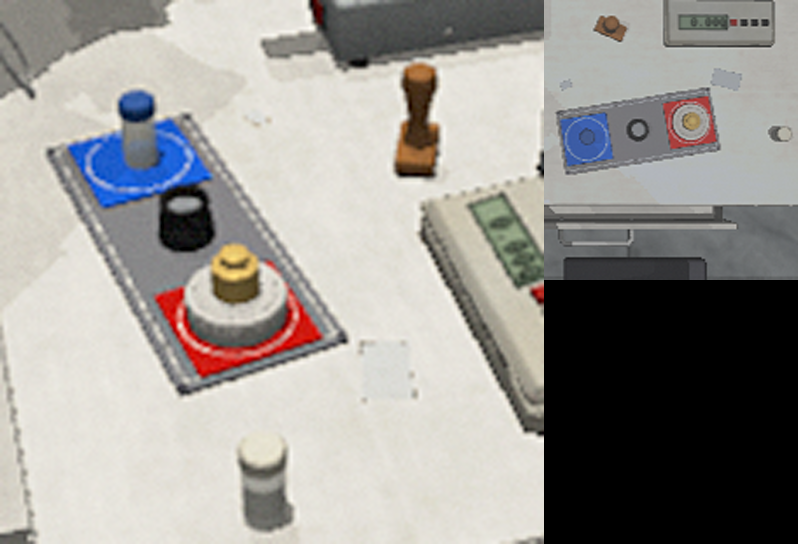

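The tin with its weight is centred on red, the loupe stands midway, and the vial is upright mid-blue, at (140,135) in the side view. The stamp and the white vial in view haven't moved, and the gripper is clear of everything.

```bash
python3 -c "
from cell import *
print(hand_in())"
```

```text
the job is handed in; nothing more can be done
None
```

The job is handed in: in the last pictures the tin and weight were centred on the red card, the vial stood mid-blue, the loupe was midway, and the stamp and one white vial were unmoved (the other white vial was out of frame); no verdict came back.

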